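# Stand the round-topped menu board on the table easel

## Robot

A 6-joint arm with a two-finger parallel gripper is mounted at the origin on the work surface. World frame = base frame: x ahead of the robot, y to its left, z up, the work surface at z = 0. Lengths are in mm, angles in degrees, forces in N, time in s.
With the tool pointing down it reaches from about 275 to 850 mm from the base axis. Payload 5.2 kg.
Tool frame: the origin (TCP) lies at the very end of the fingers, on their centre line; the grasp point (between the pads) lies 19 mm behind it; z points along the fingers, y is the line along which they close (so a half turn about z gives the same grasp; the last joint's range is limited). The gripper opens to 85 mm and grips with 20 to 120 N. Pads are 22 mm wide; open, the fingers measure 114 mm over their backs; the gripper's body (76 mm by 85 mm) begins 54 mm behind the grasp point. The pads swing forward as they close: fully open they stand 13 mm farther back than shut.
Start: joints at [-87.536, 14.817, 87.949, -0, 77.235, -11.62], TCP at [133.854, -533.468, 231.31] pointing down, gripper open.
Joint ranges: [-179.93, 179.93], [-52.35, 119.4], [10.71, 147.94], [-69.91, 249.91], [12.55, 155.21], [-178.61, 178.61]. Speed limits (degrees/s): [147.25, 147.25, 180, 180, 180, 180].

## Interface

Orientations are given as [roll, pitch, yaw] about the fixed x, y, z axes, in that order (R = Rz(yaw) Ry(pitch) Rx(roll)).
In Python, from bench import env gives the robot as it stands.
- The arm moves only by the tool send_rows, never from a script. Its arguments are lists of equal length, an entry for each row: "offset": the shift along the tool's x, y, z in cm, a list of three; "dr": the turn, a rotation vector about the tool's x, y, z in rad, a list of three. In form: {"offset": [[dx, dy, dz], ...], "dr": [[rx, ry, rz], ...]}. A call has exactly 10 rows; each row shifts and turns the commanded pose from where the row before left it, along the tool's axes as they then stand; what a row does not reach is not made up. A row lasts 1/10 s, in which the tool goes at most 50 mm and 8.59 degrees, less where a joint would pass 70% of its speed; a pose out of reach is approached as far as the arm can. A call with a gripper value outside its range is refused whole. "gripper" is the closure, from 0 (fully open) to 1 (shut), set as the call begins (left out, the last holds). The fingers move at their own pace and stop on an object; "newtons" is the grip in N (left out, the last holds). Time passes only in rows, so rows that do not move let the fingers close, or fill a call up. It gives the time, the measured TCP pose, the force, the opening and the grip force at its end, in the units of the state.
- env.read_state(): the state, without advancing time (a new reading comes with each control period).
- env.read_camera(name): name is "scene" or "side" or "wrist"; returns a dict with "frame" (420x560x3 uint8, red, green, blue), "fx", "fy", "cx", "cy" (pixels), "cam_to_world" (4x4, takes a point from camera to world coordinates). Camera axes: x right, y up, looking along -z (the intrinsics and any distortion apply to the point x, -y, -z); pixel columns grow to the right and rows downward; lengths in mm; the calibration is good to about 2 mm. A picture is of the moment at which its call begins. There is no depth.
- env.job_done(): hands the job in; it is judged then, once.
Trained networks look in a picture, given as the dict that the camera call returned (one of the last four; its "shot" number tells which), for a name from the list of things; names that differ only in an ending like _2 or _b are one class to them, and where a whole thing is asked for, a point or a joint stands for the part that bears it (a point fixed in the world has none). Each returns a list of dicts, best first, with "score" (0 to 1); they miss things now and then, are a little off and sometimes report something else, mostly with a low value. They report only what shows in the picture. A call takes as long as a camera call.
- env.boxes_of(picture, query): "rect" ([left, top, right, bottom] in pixels, round what is visible of it).
- env.outline_of(picture, query): "mask" (420x560 bool, what is visible of it) and "rect" ([left, top, right, bottom] in pixels, round what is visible of it).
The state is a dict: "t": time; "qpos": joint angles; "dq": joint speeds; "tau": joint torques, N m; "tool_pos": TCP position; "eef_rot": TCP orientation; "contact_force": force on the tool from outside, world axes, zero at the start; "torque": the same for the moment, N m; "gripper_width": finger opening in mm; "gripper_force": force on a finger pad.
Only numpy, scipy, OpenCV 4.12 (cv2) and the standard library are available. Lean on these libraries where they do the work, as an engineer would, in place of code of your own. Each camera call takes 0.05 s, during which the arm holds its last target. There are 200 camera calls.

## Task

Take the menu board with the rounded top out of the wooden rack and stand it, rounded end up, on the little pine easel: its foot on the ledge behind the lip, about in the middle, and the board leaning squarely back against the easel's frame. Set it down gently and lay it back by hand rather than letting it fall or flop; leave the square-topped board in the rack and disturb nothing else on the table.

Things in the scene. Friction and masses are not known exactly. Their poses are not given: they have to be found in the camera images.
- round_board: menu board to move: plate 12 mm thick (x), 140 mm wide (y), 155 mm high (z), pine rim, dark slate on both faces (alike); upper end a half circle of radius 70 mm centred 85 mm above the foot. About 160 g. Origin: middle of its foot (underside), z towards the rounded end. It starts upright in one of the rack's two grooves.
- square_board: the other menu board, same materials, 12 mm thick, 140 mm wide, 130 mm high, straight top edge; stands upright in the other groove and stays there. Origin and axes as for the rounded one.
- rack: fixed pine block 170 x 170 mm, 50 mm high, with two parallel grooves along its y axis, open at both ends, 15 mm wide and 35 mm deep (groove floor 15 mm above the table), at x = -50 mm and x = +50 mm. Origin: centre of its underside, z up.
- easel: fixed small pine table easel, A-frame, about 200 mm wide, 160 mm high. It faces away from the robot (its own +x) and its frame leans back 30 degrees towards -x. Origin: on the table under its middle, z up. The ledge is 70 mm above the table.
- easel_rest: the easel's leaning frame and ledge. Origin: mid-length of the corner where ledge top (plane z = 0) meets frame front (plane x = 0), 70 mm above the table. z up along the frame, 30 degrees from vertical, top towards the robot; y along the ledge; x out to the front. Ledge 200 mm long, x = 0 to 26 mm, then a lip 6 mm thick, 12 mm high. Frame 132 mm wide, up to z = 100 mm.
- sauce_bottle: bystander: brown glass bottle, 54 mm across, 170 mm high. Origin: centre of its underside.
- candle_glass: bystander: clear glass tumbler with a white candle, 72 mm across, 85 mm high. Origin: centre of its underside.
- goblet: bystander: green stemmed glass, 100 mm across, 130 mm high with a lime slice standing up to 160 mm. Origin: centre of its underside.
- plant_can: bystander: steel can with a small succulent, 72 mm across, about 115 mm high. Origin: centre of its underside.
- salsa_bowl: bystander: black bowl, 120 mm across, 45 mm high. Origin: centre of its underside.

How it is judged:
By the outcome, as a careful person would: the job done as asked, in the order asked, and still so for the second after the job is handed in, with the robot touching nothing.
It also fails if it takes over 38 s, if anything falls off the work surface, if the arm or the gripper's body presses on something with over 40 N, if the wrist force passes 120 N, or if a joint passes its speed limit or range.

## Working session

There is one attempt and no reset: what is moved stays moved. The work goes in short steps, Python scripts to look and compute and a tool call to move; the robot and the scene stay as the last step left them, time stands still between calls to the robot, and variables do not carry over. Pictures are saved under pics/ and viewed, at most 10 in all, crops included, and the job is handed in when it is done.

Besides the shell and the picture viewer there is one more tool, called after "Emit:" as a command line: name --argument value ..., lists and objects as JSON in quotes. send_rows: Moves the arm, as the interface text tells. Its arguments: {"type":"object","properties":{"offset":{"type":"array"},"dr":{"type":"array"},"gripper":{"type":"number"},"newtons":{"type":"number"}},"required":["offset","dr"]}

```bash
mkdir -p pics; cat > look.py <<'E'
from bench import env
import cv2, numpy as np, pickle
names=["round_board","square_board","rack","easel","easel_rest","sauce_bottle","candle_glass","goblet","plant_can","salsa_bowl"]
def shot(cam,tag,q=names):
    p=env.read_camera(cam); cv2.imwrite(f"pics/{tag}.png",p["frame"][:,:,::-1])
    out={}
    for n in q:
        r=env.outline_of(p,n)
        if r: out[n]=r[0]; print(cam,n,[ (round(x['score'],2),[int(v) for v in x['rect']]) for x in r[:2]])
    pickle.dump((p,out),open(f"pics/{tag}.pkl","wb")); return p,out
E
python3 - <<'E'
from look import *
print(env.read_state())
a,_=shot("scene","s0");b,_=shot("side","d0")
for p in(a,b):print({k:p[k] for k in p if k not in("frame",)})
E
```

```text
{'t': 0.0, 'qpos': array([-8.75378821e+01,  1.48577686e+01,  8.80097001e+01, -2.35926598e-04,
        7.72333212e+01, -1.16190851e+01]), 'dq': array([ 5.15000113e-02,  2.14575559e-02,  3.98343948e-02, -6.48673937e-05,
        1.00109377e-01, -6.42487161e-02]), 'tau': array([-5.26690364e-04, -4.46032226e+01, -2.90573233e+01, -7.01682293e-04,
        1.14779337e-02,  3.22839287e-05]), 'tool_pos': array([ 133.81701485, -532.94974658,  230.49832741]), 'eef_rot': array([-1.79901229e+02, -2.00741888e-02,  1.40812381e+01]), 'contact_force': array([ 0.51740394,  0.18583284, -0.08808597]), 'torque': array([ 0.03733793, -0.04847033,  0.05443695]), 'gripper_force': 0.0, 'gripper_width': 85.72959216677052}
scene round_board [(0.69, [96, 144, 182, 199])]
scene square_board [(0.71, [120, 120, 201, 161]), (0.6, [343, 145, 463, 236])]
scene rack [(0.6, [100, 148, 211, 229])]
scene easel [(0.65, [96, 226, 176, 313]), (0.63, [340, 146, 460, 236])]
scene easel_rest [(0.85, [343, 142, 463, 237])]
scene sauce_bottle [(0.93, [257, 245, 294, 321])]
scene candle_glass [(0.84, [277, 129, 306, 176])]
scene go
[... 864 characters left out ...]
,  9.78701669e-02,
         6.58658731e+01],
       [-1.85892553e-02,  6.28814752e-01,  7.77332906e-01,
         6.04517771e+02],
       [ 0.00000000e+00,  0.00000000e+00,  0.00000000e+00,
         1.00000000e+00]]), 'shot': 1}
{'fx': 510.05016220225934, 'fy': 510.05016220225934, 'cx': 280.7550160896157, 'cy': 212.91179628962817, 'cam_to_world': array([[ 9.45418707e-01,  1.93339341e-01, -2.62303959e-01,
         3.58371959e+02],
       [-3.25822807e-01,  5.49040535e-01, -7.69671352e-01,
        -6.99122642e+02],
       [-4.79224620e-03,  8.13126307e-01,  5.82067560e-01,
         6.11957076e+02],
       [ 0.00000000e+00,  0.00000000e+00,  0.00000000e+00,
         1.00000000e+00]]), 'shot': 2}
```

```bash
python3 - <<'E'
import cv2,numpy as np
a=cv2.imread("pics/s0.png")[100:340,80:480];b=cv2.imread("pics/d0.png")[100:420,120:520]
cv2.imwrite("pics/s0c.png",cv2.resize(a,None,fx=2,fy=2,interpolation=2));cv2.imwrite("pics/d0c.png",cv2.resize(b,None,fx=1.875,fy=1.875,interpolation=2))
E
```

```text
(no output)
```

View pics/s0c.png

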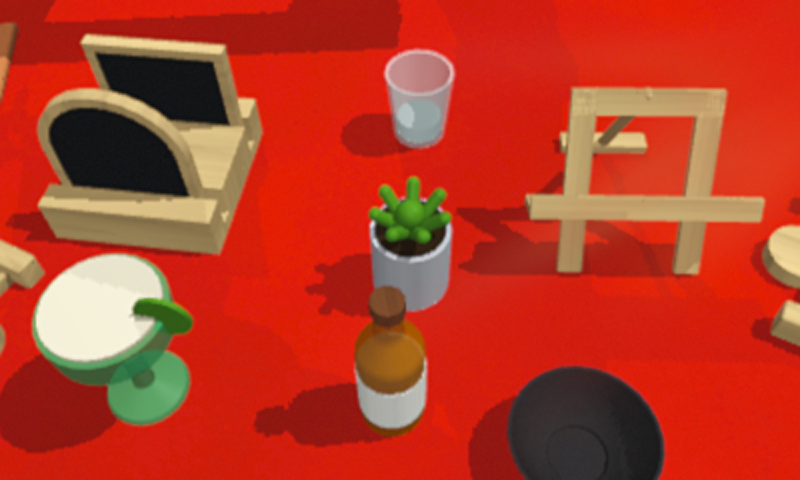

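View pics/d0c.png

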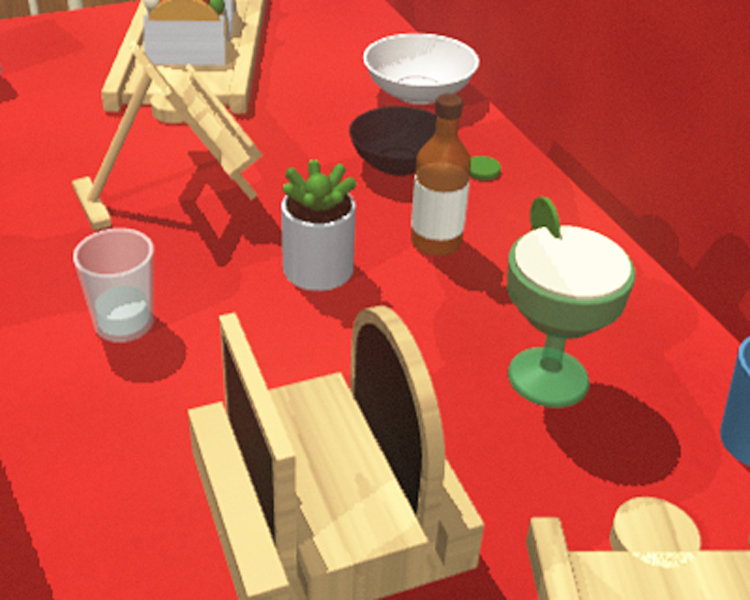

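The pictures show the round board in the rack's front (+x) groove, crop pixels (38–198, 88–200) in the scene view. The square board is behind it. The easel's ledge bar spans crop (527–764, 195–220), and the plant, bottle and glass stand between rack and easel. Next I fit the poses from the two views.

```bash
cat > geo.py <<'E'
import numpy as np
def proj(p,P):
    T=p["cam_to_world"];P=np.atleast_2d(P);c=(P-T[:3,3])@T[:3,:3]
    return np.c_[p["cx"]+p["fx"]*c[:,0]/-c[:,2],p["cy"]-p["fy"]*c[:,1]/-c[:,2]]
def ray(p,uv):
    d=p["cam_to_world"][:3,:3]@np.array([(uv[0]-p["cx"])/p["fx"],-(uv[1]-p["cy"])/p["fy"],-1.]);return p["cam_to_world"][:3,3],d/np.linalg.norm(d)
def Rz(a):a=np.radians(a);return np.array([[np.cos(a),-np.sin(a),0],[np.sin(a),np.cos(a),0],[0,0,1]])
def Ry(a):a=np.radians(a);return np.array([[np.cos(a),0,np.sin(a)],[0,1,0],[-np.sin(a),0,np.cos(a)]])
def tri(p1,a,p2,b):
    A=[];B=[]
    for p,u in((p1,a),(p2,b)):
        o,d=ray(p,u);M=np.eye(3)-np.outer(d,d);A.append(M);B.append(M@o)
    return np.linalg.lstsq(np.vstack(A),np.hstack(B),rcond=None)[0]
E
cat > fit.py <<'E'
import pickle,cv2
from geo import *
from scipy.optimize import least_squares
S,sm=pickle.load(open("pics/s0.pkl","rb"));D,dm=pickle.load(open("pics/d0.pkl","rb"))
s=lambda u,v:(S,np.array([80+u/2,100+v/2]));d=lambda u,v:(D,np.array([120+u/1.875,100+v/1.875]))
def fit(name,pts,x0,zf,tilt=0):
    def P(x,l):return Rz(x[2])@Ry(tilt)@np.array(l,float)+[x[0],x[1],zf if len(x)<4 else x[3]]
    f=lambda x:np.hstack([proj(c,P(x,l))[0]-uv for (c,uv),l in pts])
    for x in(x0,list(x0)+[zf]):
        r=least_squares(f,x,loss="soft_l1");print(name,np.round(r.x,1));
    print(np.round(r.fun.reshape(-1,2),1).tolist());return r.x
# rack
fit("rack",[(s(40,203),(85,-85,50)),(s(222,224),(85,85,50)),(s(217,252),(85,85,0)),(s(262,100),(-85,85,50)),
 (d(190,410),(-85,85,50)),(d(482,525),(85,-85,50)),(d(340,375),(42.5,85,50))],[400,-250,0],0)
fit("square",[(s(84,36),(6,-70,130)),(s(225,46),(6,70,130)),(s(222,42),(-6,70,130)),(d(222,315),(-6,70,130)),(d(272,462),(-6,-70,130)),(d(295,458),(6,-70,130)),(d(237,313),(6,70,130))],[350,-250,0],15)
# easel rest (tilted frame)
fit("rest",[(s(527,197),(32,-100,12)),(s(764,200),(32,100,12)),(s(574,89),(0,-66,100)),(s(726,91),(0,66,100)),
 (d(260,155),(32,-100,12)),(d(186,67),(32,100,12))],[400,150,0],70,-30)
T=tri
for n in["sauce_bottle","candle_glass","goblet","plant_can","salsa_bowl"]:
    c=lambda m:((m["rect"][0]+m["rect"][2])/2,(m["rect"][1]+m["rect"][3])/2)
    print(n,np.round(tri(S,c(sm[n]),D,c(dm[n])),0))
# round board: silhouette top arc; fit by mask contour tangents
m=sm["round_board"]["mask"],dm["round_board"]["mask"]
print([ (np.nonzero(k)[0].min(),np.nonzero(k)[1].min(),np.nonzero(k)[1].max()) for k in m])
E
python3 fit.py
```

```text
rack [ 524.4 -262.2   -0.9]
rack [ 524.3 -261.4   -0.8   -2.8]
[[-1.1, 1.4], [-7.2, 0.1], [0.7, 1.6], [-3.5, 0.6], [-1.7, -0.3], [-0.9, 0.1], [-0.6, -1.3]]
square [ 474.2 -255.1   -1.8]
square [ 474.  -255.7   -1.8   15.8]
[[-3.4, 1.8], [-4.5, 3.4], [-1.0, 1.4], [-1.1, 0.2], [0.1, -0.4], [-2.2, -0.8], [-0.6, -0.5]]
rest [552.2 213.8   5.8]
rest [548.6 215.1   5.5  65.8]
[[2.0, -0.2], [-1.0, 0.3], [-0.9, 0.7], [-0.5, 0.6], [-5.9, -5.1], [0.1, -0.9]]
sauce_bottle [750.  17.  76.]
candle_glass [417.   5.  38.]
goblet [ 761. -203.   90.]
plant_can [618.  13.  54.]
salsa_bowl [772. 172.  30.]
[(np.int64(145), np.int64(99), np.int64(181)), (np.int64(263), np.int64(306), np.int64(356))]
```

```bash
cat > refine.py <<'E'
import pickle,cv2
from geo import *
from scipy.optimize import least_squares
S,sm=pickle.load(open("pics/s0.pkl","rb"));D,dm=pickle.load(open("pics/d0.pkl","rb"))
def grads(p):
    g=cv2.GaussianBlur(p["frame"],(0,0),.8).astype(np.float32);return g
G={id(S):grads(S),id(D):grads(D)}
def W(x,l,tilt):return (Rz(x[2])@Ry(tilt)@np.atleast_2d(l).T).T+[x[0],x[1],x[3]]
def samp(g,uv):return cv2.remap(g,uv[:,0].astype(np.float32)[None],uv[:,1].astype(np.float32)[None],cv2.INTER_LINEAR)[0]
def refine(x,edges,tilt=0,freez=True):
    x=np.array(x,float)
    for R in(6,5,4,3,2.5,2,2,2):
        obs=[]
        for cam,pl in edges:
            pl=np.array(pl,float)
            for a,b in zip(pl[:-1],pl[1:]):
                n=max(2,int(np.linalg.norm(b-a)/3));t=(np.arange(n)+.5)/n
                L=a+(b-a)*t[:,None];uv=proj(cam,W(x,L,tilt))
                e=proj(cam,W(x,[a,b],tilt));e=e[1]-e[0];nn=np.array([-e[1],e[0]])/np.hypot(*e)
                off=np.arange(-R,R+.01,.25)
                q=np.array([np.linalg.norm(samp(G[id(cam)],uv+nn*(o+.7))-samp(G[id(cam)],uv+nn*(o-.7)),axis=1) for o in off])
                q=q*np.exp(-.5*(off/R)**2)[:,None]
                k=q.argmax(0);obs+= [(cam,l,nn,u+nn*off[j]) for l,u,j,m in zip(L,uv,k,q.max(0)) if m>12]
        def f(y):
            z=np.r_[y,x[3]] if freez else y
            r=[]
            for cam in(S,D):
                o=[o for o in obs if o[0] is cam]
                if o:r.append(((proj(cam,W(z,[i[1] for i in o],tilt))-[i[3] for i in o])*[i[2] for i in o]).sum(1))
            return np.hstack(r)
        y=least_squares(f,x[:3] if freez else x,loss="soft_l1",f_scale=.5).x
        x=np.r_[y,x[3]] if freez else y
    print(np.round(x,1),"rms",np.round(np.median(abs(f(y))),2),len(obs));return x
def arc(xx,a0,a1):return [(xx,70*np.cos(t),85+70*np.sin(t)) for t in np.radians(np.linspace(a0,a1,14))]
E_rack=[(S,[(85,-85,50),(85,85,50),(57.5,85,50)]),(S,[(42.5,85,50),(-42.5,85,50)]),(S,[(85,85,50),(85,85,0)]),(S,[(85,-85,0),(85,85,0)]),
 (D,[(-85,85,50),(-85,-60,50)]),(D,[(42.5,85,50),(-42.5,85,50)]),(D,[(85,-85,50),(57.5,-85,50)]),(D,[(85,-85,50),(85,-40,50)])]
E_rb=[(S,arc(6,5,175)),(S,arc(-6,60,110)),(D,arc(6,-0,150)),(D,arc(-6,30,180))]
E_rest=[(S,[(32,-100,12),(32,100,12)]),(S,[(0,-66,100),(0,66,100)]),(S,[(0,-66,100),(0,-66,25)]),(S,[(0,66,100),(0,66,25)]),
 (S,[(32,100,12),(32,100,-8)]),(D,[(32,-100,12),(32,100,12)]),(D,[(26,-100,12),(26,60,12)]),(D,[(0,-66,100),(0,66,100)])]
def overlay():
    im=[S["frame"][:,:,::-1].copy(),D["frame"][:,:,::-1].copy()]
    im=[cv2.resize(i,None,fx=3,fy=3,interpolation=2) for i in im]
    for x,E,t in res:
        for c,pl in E:
            uv=proj(c,W(x,pl,t));cv2.polylines(im[0 if c is S else 1],[np.int32(uv*3+1)],False,(255,0,0),1)
    a=np.vstack([im[0][360:700,1000:1400],im[0][420:680,280:680]]);b=np.vstack([im[1][330:670,440:840],im[1][780:1040,880:1280][:, -400:] if 0 else im[1][760:1020,760:1160]])
    cv2.imwrite("pics/ov.png",np.hstack([a,b]))
res=[]
if __name__=="__main__":
    r=refine([524,-262,-.9,0],E_rack);res.append((r,E_rack,0))
    c=Rz(r[2])@[50,0,0]+r[:3]*[1,1,0]
    print("expect rb",c)
    b=refine([c[0],c[1],r[2],15],E_rb);refine(b,E_rb,freez=False);res.append((b,E_rb,0))
    e=refine([552,214,5.6,70],E_rest,-30);e2=refine(e,E_rest,-30,False);res.append((e,E_rest,-30))
    overlay();pickle.dump((r,b,e),open("pose.pkl","wb"))
E
python3 refine.py
```

```text
[ 5.250e+02 -2.616e+02 -1.000e-01  0.000e+00] rms 0.24 247
expect rb [ 574.9818912  -261.76373222    0.        ]
[ 5.745e+02 -2.651e+02 -4.000e-01  1.500e+01] rms 0.26 189
[ 574.4 -265.3   -0.8   15.5] rms 0.27 189
[549.4 215.5   6.9  70. ] rms 0.54 315
[550.2 214.1   5.9  72.6] rms 0.25 316
```

View pics/ov.png

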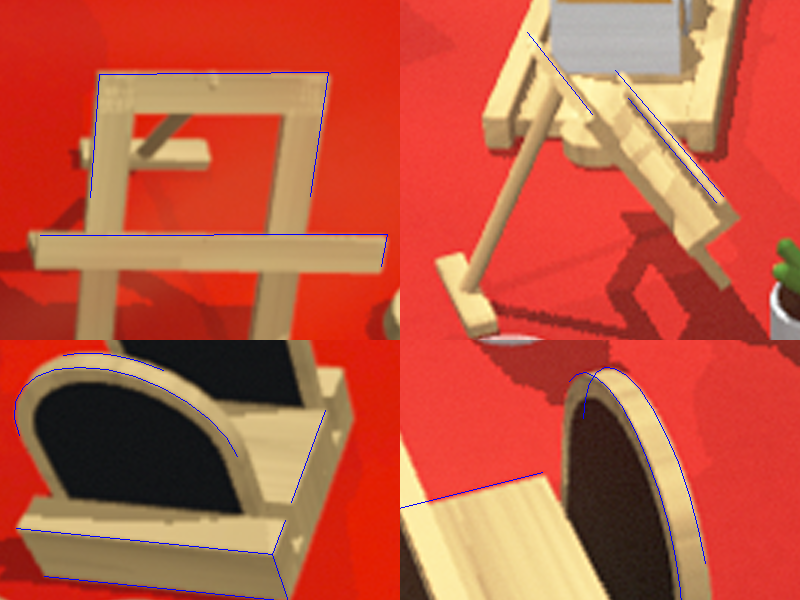

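The overlay puts the easel frame within about 1 px in the scene view. In the side view the ledge line sits about 5 px off its real end at (738, 215), so I'll check the free-height fit for the easel. The round board and rack fits look good.

```bash
cat > r2.py <<'E'
from refine import *
import refine as rf
r=refine([525,-261.6,0,0],E_rack); refine(r,E_rack,freez=False)
e=refine([550,214,6,72],E_rest,-30,False)
# separate cams
refine([550,214,6,70],[k for k in E_rest if k[0] is S],-30,True)
refine([550,214,6,70],[k for k in E_rest if k[0] is D],-30,True)
im=cv2.resize(D["frame"][:,:,::-1][110:220,170:270],None,fx=5,fy=5,interpolation=2)
for c,pl in E_rest:
    if c is D:
        uv=(proj(c,W(e,pl,-30))-[170,110]+.5)*5;cv2.polylines(im,[np.int32(uv)],False,(255,0,0),1)
cv2.imwrite("pics/ov2.png",im)
E
python3 r2.py
```

```text
[ 5.250e+02 -2.616e+02 -1.000e-01  0.000e+00] rms 0.23 247
[ 5.248e+02 -2.618e+02 -1.000e-01 -9.000e-01] rms 0.01 244
[550.2 214.1   5.9  72.5] rms 0.25 316
[547.7 214.9   5.6  70. ] rms 0.04 154Traceback (most recent call last):
  File "r2.py", line 7, in <module>
    refine([550,214,6,70],[k for k in E_rest if k[0] is D],-30,True)
    ~~~~~~^^^^^^^^^^^^^^^^^^^^^^^^^^^^^^^^^^^^^^^^^^^^^^^^^^^^^^^^^^
  File "refine.py", line 31, in refine
    y=least_squares(f,x[:3] if freez else x,loss="soft_l1",f_scale=.5).x
      ~~~~~~~~~~~~~^^^^^^^^^^^^^^^^^^^^^^^^^^^^^^^^^^^^^^^^^^^^^^^^^^^
    return func(*args, **kwargs)
    vector_fun = VectorFunction(
        fun_wrapped,
    ...<6 lines>...
        workers=workers
    )
    self._update_fun()
    ~~~~~~~~~~~~~~~~^^
    self.f = self.fun_wrapped(xp_copy(self.x))
             ~~~~~~~~~~~~~~~~^^^^^^^^^^^^^^^^^
    return np.atleast_1d(self.fun(x))
                         ~~~~~~~~^^^
    return self.f(x, *self.args, **self.kwargs)
           ~~~~~~^^^^^^^^^^^^^^^^^^^^^^^^^^^^^^
  File "refine.py", line 30, in f
    return np.hstack(r)
           ~~~~~~~~~^^^
    return _nx.concatenate(arrs, 1, dtype=dtype, casting=casting)
           ~~~~~~~~~~~~~~~^^^^^^^^^^^^^^^^^^^^^^^^^^^^^^^^^^^^^^^
ValueError: need at least one array to concatenate
```

Emit:
send_rows --offset '[[3,-0.93,0],[4.6,-1.43,0],[4.6,-1.43,0],[4.6,-1.43,0],[4.6,-1.43,0],[4.6,-1.43,0],[4.6,-1.43,0],[4.6,-1.43,0],[4.6,-1.43,0],[3,-0.93,0]]' --dr '[[0,0,0],[0,0,0],[0,0,0],[0,0,0],[0,0,0],[0,0,0],[0,0,0],[0,0,0],[0,0,0],[0,0,0]]'

```text
t: 2.1
tool_pos: [519.2, -298.1, 231.3]
eef_rot: [-180.0, -0.1, 14.2]
contact_force: [0.6, -0.7, -0.2]
gripper_width: 85.5
gripper_force: 0.0
```

Emit:
send_rows --offset '[[0,0,0],[0,0,0],[0,0,0],[0,0,0],[0,0,0],[0,0,0],[0,0,0],[0,0,0],[0,0,0],[0,0,0]]' --dr '[[0,0,-0.132],[0,0,-0.132],[0,0,-0.132],[0,0,-0.132],[0,0,-0.132],[0,0,-0.132],[0,0,-0.132],[0,0,-0.132],[0,0,-0.132],[0,0,-0.132]]'

```text
t: 3.1
tool_pos: [516.6, -300.3, 231.3]
eef_rot: [-180.0, -0.0, 90.0]
contact_force: [-1.0, 0.2, -1.3]
gripper_width: 85.4
gripper_force: 0.0
```

```bash
python3 - <<'E'
from look import *
from geo import *
p,o=shot("wrist","w0",["round_board","square_board","rack"])
im=p["frame"][:,:,::-1].copy()
x=(574.5,-265.1,-.4,15)
for X in(6,-6):
    L=np.array([(X,70*np.cos(t),85+70*np.sin(t)) for t in np.linspace(-.0,np.pi,40)])
    uv=proj(p,L@Rz(x[2]).T+[x[0],x[1],x[3]]);cv2.polylines(im,[np.int32(uv)],False,(255,0,0),1)
cv2.imwrite("pics/w0o.png",im);print(p["cam_to_world"].round(2))
E
```

```text
wrist round_board [(0.9, [339, 45, 402, 246])]
wrist square_board [(0.64, [198, 18, 246, 251])]
wrist rack [(0.78, [186, 27, 407, 229])]
[[ 1.0000e+00 -0.0000e+00  0.0000e+00  5.1652e+02]
 [ 0.0000e+00  9.4000e-01  3.3000e-01 -2.1689e+02]
 [-0.0000e+00 -3.3000e-01  9.4000e-01  3.7365e+02]
 [ 0.0000e+00  0.0000e+00  0.0000e+00  1.0000e+00]]
```

View pics/w0o.png

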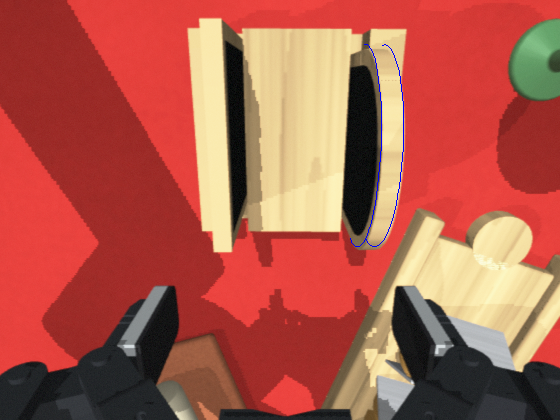

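The wrist view agrees with the fitted board within 1–2 px (outer edge x≈403, near end y≈245), so I move in for the grasp.

Emit:
send_rows --offset '[[1.18,1.93,0],[1.18,1.93,0],[1.17,1.93,0],[0,0,1.7],[0,0,1.7],[0,0,1.7],[0,0,1.5],[0,0,1.3],[0,0,1.0],[0,0,0.8]]' --dr '[[0,0,0.002],[0,0,0.003],[0,0,0.002],[0,0,0],[0,0,0],[0,0,0],[0,0,0],[0,0,0],[0,0,0],[0,0,0]]' --gripper 0.3

```text
t: 4.3
tool_pos: [574.7, -265.4, 133.6]
eef_rot: [-180.0, -0.0, 89.3]
contact_force: [-1.4, -0.2, -0.1]
gripper_width: 59.6
gripper_force: 0.0
```

Emit:
send_rows --offset '[[0,0,0],[0,0,0],[0,0,0],[0,0,0],[0,0,0],[0,0,0],[0,0,0],[0,0,0],[0,0,0],[0,0,0]]' --dr '[[0,0,0],[0,0,0],[0,0,0],[0,0,0],[0,0,0],[0,0,0],[0,0,0],[0,0,0],[0,0,0],[0,0,0]]' --gripper 1 --newtons 40

```text
t: 5.3
tool_pos: [575.3, -265.8, 135.2]
eef_rot: [179.9, 0.1, 89.3]
contact_force: [0.1, 0.1, 5.8]
gripper_width: 11.7
gripper_force: 40.5
```

Emit:
send_rows --offset '[[0,0,-0.8],[0,0,-1.5],[0,0,-2.0],[0,0,-2.5],[0,0,-2.5],[0,0,-2.5],[0,0,-2.5],[0,0,-2.5],[0,0,-2.0],[0,0,-1.0]]' --dr '[[0,0,0],[0,0,0],[0,0,0],[0,0,0],[0,0,0],[0,0,0],[0,0,0],[0,0,0],[0,0,0],[0,0,0]]'

```text
t: 6.3
tool_pos: [574.9, -265.5, 334.1]
eef_rot: [179.9, 0.0, 89.3]
contact_force: [-0.6, -0.5, -1.6]
gripper_width: 11.6
gripper_force: 39.5
```

```bash
cat > goal.py <<'E'
from geo import *
from scipy.spatial.transform import Rotation as Ro
import sys
O=np.array([549,214.5,70.]);YAW=5.7
Rr=Rz(YAW)@Ry(-30);RT=np.c_[Rr[:,1],Rr[:,0],-Rr[:,2]]
def goal(off,h=120):return O+Rr@(np.array(off,float)+[0,0,h])
def rel(pos,eul,off):
    R=Ro.from_euler("xyz",eul,degrees=True).as_matrix();g=goal(off)
    print("goal",g.round(1),"shift in tool cm",(R.T@(g-pos)/10).round(2),"rotvec",Ro.from_matrix(R.T@RT).as_rotvec().round(3))
E
python3 - <<'E'
from goal import *
rel(np.array([574.9,-265.5,334.1]),[179.9,0,89.3],[15,0,80])
E
```

```text
goal [462.4 205.9 250.7] shift in tool cm [ 46.99 -11.84   8.32] rotvec [-0.521  0.029 -0.109]
```

Emit:
send_rows --offset '[[2.5,-0.63,0],[4,-1,0],[4.5,-1.13,0],[4.5,-1.13,0],[4.5,-1.13,0],[4.5,-1.13,0],[4.5,-1.13,0],[4.5,-1.13,0],[4,-1,0],[2.5,-0.63,0]]' --dr '[[0,0,0],[0,0,0],[0,0,0],[0,0,0],[0,0,0],[0,0,0],[0,0,0],[0,0,0],[0,0,0],[0,0,0]]'

```text
t: 7.3
tool_pos: [477.3, 138.5, 331.6]
eef_rot: [-179.9, -0.0, 89.4]
contact_force: [0.6, -0.4, -1.6]
gripper_width: 11.6
gripper_force: 39.6
```

Emit:
send_rows --offset '[[0.7,-0.1,0],[0.7,-0.1,0],[0.7,-0.1,0],[0.7,-0.1,0],[0.7,-0.1,0],[0.7,-0.1,0],[0.7,-0.1,0],[0.7,-0.1,0],[0.7,-0.1,0],[0.7,-0.1,0]]' --dr '[[-0.052,0.003,-0.011],[-0.052,0.003,-0.011],[-0.052,0.003,-0.011],[-0.052,0.003,-0.011],[-0.052,0.003,-0.011],[-0.052,0.003,-0.011],[-0.052,0.003,-0.011],[-0.052,0.003,-0.011],[-0.052,0.003,-0.011],[-0.052,0.003,-0.011]]'

```text
t: 8.3
tool_pos: [465.7, 205.3, 329.0]
eef_rot: [150.2, -0.0, 95.8]
contact_force: [-0.6, 0.8, -1.7]
gripper_width: 11.3
gripper_force: 39.6
```

```bash
python3 - <<'E'
from goal import *
from bench import env
s=env.read_state();print(s["t"],s["tool_pos"].round(1),s["eef_rot"].round(2))
rel(s["tool_pos"],s["eef_rot"],[13,0,30])
E
```

```text
8.3 [465.7 205.3 329. ] [ 1.5022e+02 -2.0000e-02  9.5800e+01]
goal [485.6 208.2 206.4] shift in tool cm [ 0.08 -4.35 11.64] rotvec [-0.004 -0.001  0.001]
```

Emit:
send_rows --offset '[[0,-0.43,1.16],[0,-0.43,1.16],[0.08,-0.43,1.16],[0,-0.43,1.16],[0,-0.43,1.16],[0,-0.43,1.16],[0,-0.43,1.16],[0,-0.43,1.16],[0,-0.43,1.16],[0,-0.43,1.16]]' --dr '[[-0.004,0,0],[0,0,0],[0,0,0],[0,0,0],[0,0,0],[0,0,0],[0,0,0],[0,0,0],[0,0,0],[0,0,0]]'

```text
t: 9.3
tool_pos: [486.3, 208.0, 206.6]
eef_rot: [150.1, -0.0, 95.8]
contact_force: [-0.1, 0.5, -2.5]
gripper_width: 11.4
gripper_force: 39.6
```

```bash
cat > chk.py <<'E'
from look import *
from goal import *
import sys
def run(tag):
    s=env.read_state();print(s["t"],s["tool_pos"].round(1),s["eef_rot"].round(2),s["contact_force"].round(1))
    b=Rr.T@(s["tool_pos"]-O);print("TCP in rest",b.round(1),"foot z",(b[2]-120).round(1))
    ims=[]
    for c,cr in(("scene",(330,460,110,240)),("side",(160,290,60,230))):
        p=env.read_camera(c);im=p["frame"][:,:,::-1]
        z=4;im=cv2.resize(im,None,fx=z,fy=z,interpolation=2)
        dr=lambda pl,col:cv2.polylines(im,[np.int32((proj(p,pl)+.5)*z)],False,col,1)
        f=lambda l:np.array(l,float)@Rr.T+O
        dr(f([(26,-100,12),(32,-100,12),(32,100,12),(26,100,12),(26,-100,12)]),(255,0,0))
        dr(f([(0,-66,15),(0,-66,100),(0,66,100),(0,66,15)]),(255,0,0))
        R=Ro.from_euler("xyz",s["eef_rot"],degrees=True).as_matrix()
        g=lambda X:np.array([(a,b_-0,120-c_) for a,b_,c_ in [(70*0-70,X,0)]+[(70*np.cos(t),X,85+70*np.sin(t)) for t in np.linspace(np.pi,0,30)]+[(70,X,0),(-70,X,0)]])@R.T+s["tool_pos"]
        dr(g(6),(0,255,0));dr(g(-6),(0,255,255))
        x0,x1,y0,y1=cr;ims.append(im[y0*z:y1*z,x0*z:x1*z])
    h=max(i.shape[0] for i in ims);ims=[cv2.copyMakeBorder(i,0,h-i.shape[0],0,0,0) for i in ims]
    o=np.hstack(ims);k=min(800/o.shape[1],600/o.shape[0]);cv2.imwrite(f"pics/{tag}.png",cv2.resize(o,None,fx=k,fy=k,interpolation=3))
run(sys.argv[1])
E
python3 chk.py c1
```

```text
9.3 [486.3 208.  206.6] [ 1.5013e+02 -2.0000e-02  9.5760e+01] [-0.1  0.5 -2.5]
TCP in rest [ 13.7  -0.3 149.8] foot z 29.8
```

View pics/c1.png

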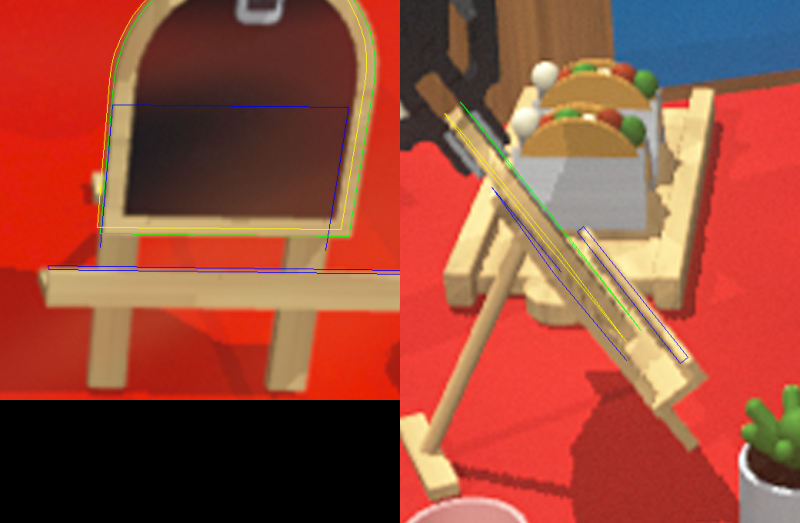

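The board matches its predicted outline in both views, about 30 mm above the ledge, centred and parallel to the frame. Lowering it now.

Emit:
send_rows --offset '[[0,0,0.5],[0,0,0.5],[0,0,0.5],[0,0,0.4],[0,0,0.2],[0,0,0.1],[0,0,0.1],[0,0,0.1],[0,0,0.1],[0,0,0.1]]' --dr '[[0,0,0],[0,0,0],[0,0,0],[0,0,0],[0,0,0],[0,0,0],[0,0,0],[0,0,0],[0,0,0],[0,0,0]]'

```text
t: 10.4
tool_pos: [500.5, 209.6, 186.0]
eef_rot: [149.9, -0.0, 95.8]
contact_force: [-0.8, -0.4, -2.3]
gripper_width: 11.0
gripper_force: 39.6
```

Emit:
send_rows --offset '[[0,0,0.06],[0,0,0.06],[0,0,0.06],[0,0,0.06],[0,0,0.06],[0,0,0],[0,0,0],[0,0,0],[0,0,0],[0,0,0]]' --dr '[[0,0,0],[0,0,0],[0,0,0],[0,0,0],[0,0,0],[0,0,0],[0,0,0],[0,0,0],[0,0,0],[0,0,0]]'

```text
t: 11.4
tool_pos: [502.0, 209.7, 183.3]
eef_rot: [149.9, -0.0, 95.8]
contact_force: [0.3, -0.8, -2.1]
gripper_width: 11.3
gripper_force: 39.6
```

Emit:
send_rows --offset '[[0,0,0.05],[0,0,0.05],[0,0,0.05],[0,0,0.05],[0,0,0.05],[0,0,0.05],[0,0,0],[0,0,0],[0,0,0],[0,0,0]]' --dr '[[0,0,0],[0,0,0],[0,0,0],[0,0,0],[0,0,0],[0,0,0],[0,0,0],[0,0,0],[0,0,0],[0,0,0]]'

```text
t: 12.4
tool_pos: [503.5, 210.0, 180.9]
eef_rot: [149.9, -0.0, 95.8]
contact_force: [-2.5, 1.5, 1.3]
gripper_width: 11.6
gripper_force: 40.0
```

Ledge contact is felt, about 4 N along the board. Now I slide the board back towards the frame.

Emit:
send_rows --offset '[[0,-0.08,-0.02],[0,-0.1,0],[0,-0.1,0],[0,-0.1,0],[0,-0.1,0],[0,-0.08,0],[0,-0.08,0],[0,-0.06,0],[0,0,0],[0,0,0]]' --dr '[[0,0,0],[0,0,0],[0,0,0],[0,0,0],[0,0,0],[0,0,0],[0,0,0],[0,0,0],[0,0,0],[0,0,0]]'

```text
t: 13.4
tool_pos: [497.6, 209.3, 177.6]
eef_rot: [149.9, -0.0, 95.8]
contact_force: [0.5, -0.2, -1.3]
gripper_width: 11.7
gripper_force: 39.5
```

```bash
python3 chk.py c2
```

```text
13.4 [497.6 209.3 177.6] [ 1.4992e+02 -4.0000e-02  9.5770e+01] [ 0.5 -0.2 -1.3]
TCP in rest [ 9.00e+00 -1.00e-01  1.19e+02] foot z -1.0
```

View pics/c2.png

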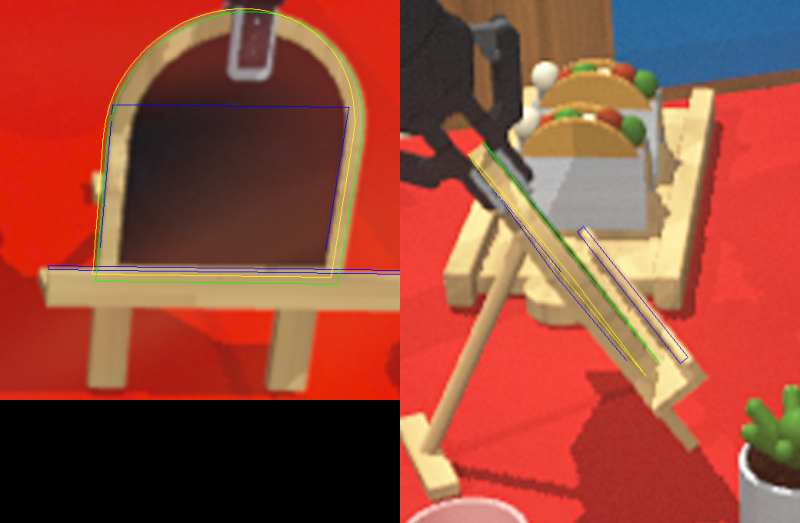

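The foot is behind the lip and centred (side view: board between frame line and lip), with about 3 mm still to go to the frame.

Emit:
send_rows --offset '[[0,-0.05,0],[0,-0.05,0],[0,-0.05,0],[0,-0.05,0],[0,-0.04,0],[0,0,0],[0,0,0],[0,0,0],[0,0,0],[0,0,0]]' --dr '[[0,0,0],[0,0,0],[0,0,0],[0,0,0],[0,0,0],[0,0,0],[0,0,0],[0,0,0],[0,0,0],[0,0,0]]'

```text
t: 14.5
tool_pos: [497.0, 209.3, 177.6]
eef_rot: [149.7, -0.1, 95.8]
contact_force: [6.9, -0.7, -1.5]
gripper_width: 11.6
gripper_force: 39.1
```

Emit:
send_rows --offset '[[0,-0.04,0],[0,-0.04,0],[0,-0.02,0],[0,0,0],[0,0,0],[0,0,0],[0,0,0],[0,0,0],[0,0,0],[0,0,0]]' --dr '[[0,0,0],[0,0,0],[0,0,0],[0,0,0],[0,0,0],[0,0,0],[0,0,0],[0,0,0],[0,0,0],[0,0,0]]'

```text
t: 15.5
tool_pos: [496.8, 209.3, 177.7]
eef_rot: [149.6, -0.1, 95.8]
contact_force: [8.3, 0.8, -2.2]
gripper_width: 11.4
gripper_force: 39.1
```

Emit:
send_rows --offset '[[0,0.05,0],[0,0.05,0],[0,0.04,0],[0,0.02,0.03],[0,0,0.03],[0,0,0.03],[0,0,0.03],[0,0,0],[0,0,0],[0,0,0]]' --dr '[[0.003,0,0],[0.002,0,0],[0,0,0],[0,0,0],[0,0,0],[0,0,0],[0,0,0],[0,0,0],[0,0,0],[0,0,0]]'

```text
t: 16.5
tool_pos: [497.4, 209.6, 177.3]
eef_rot: [150.0, -0.1, 95.8]
contact_force: [-0.4, -0.7, 8.6]
gripper_width: 11.6
gripper_force: 41.3
```

Emit:
send_rows --offset '[[0,0,-0.03],[0,-0.03,-0.03],[0,-0.03,0],[0,0,0],[0,0,0],[0,0,0],[0,0,0],[0,0,0],[0,0,0],[0,0,0]]' --dr '[[0,0,0],[0,0,0],[0,0,0],[0,0,0],[0,0,0],[0,0,0],[0,0,0],[0,0,0],[0,0,0],[0,0,0]]' --newtons 20

```text
t: 17.5
tool_pos: [497.2, 209.5, 177.3]
eef_rot: [150.0, -0.1, 95.8]
contact_force: [5.9, 0.1, 4.9]
gripper_width: 11.4
gripper_force: 40.3
```

Emit:
send_rows --offset '[[0,0,0],[0,0,0],[0,0,0],[0,0,0],[0,0,0],[0,0,0],[0,0,0],[0,0,0],[0,0,0],[0,0,0]]' --dr '[[0,0,0],[0,0,0],[0,0,0],[0,0,0],[0,0,0],[0,0,0],[0,0,0],[0,0,0],[0,0,0],[0,0,0]]' --gripper 0.6

```text
t: 18.5
tool_pos: [495.6, 209.1, 175.7]
eef_rot: [150.2, -0.0, 95.8]
contact_force: [-0.1, 0.1, 0.3]
gripper_width: 33.8
gripper_force: 0.0
```

```bash
python3 chk.py c3
```

```text
18.5 [495.6 209.1 175.7] [ 1.5023e+02 -4.0000e-02  9.5770e+01] [-0.1  0.1  0.3]
TCP in rest [ 6.300e+00 -1.000e-01  1.184e+02] foot z -1.6
```

View pics/c3.png

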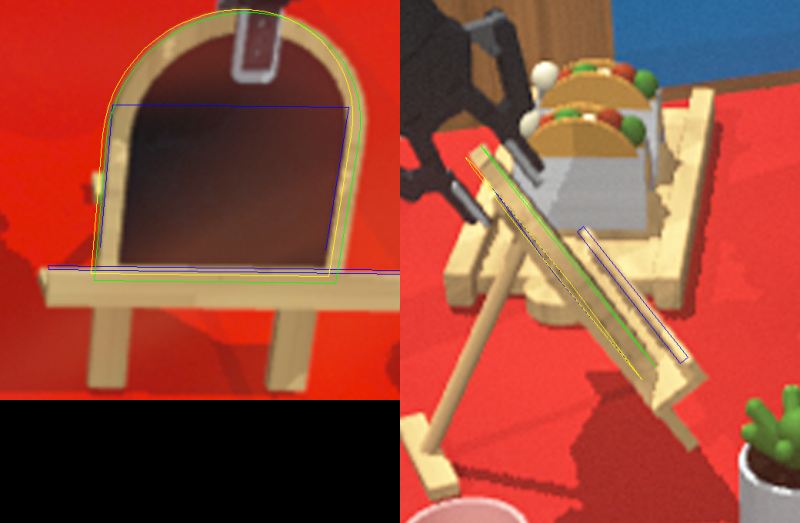

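The board stays leaning on the frame with its foot behind the lip, and the fingers are clear on both sides. Backing straight off.

Emit:
send_rows --offset '[[0,0,-0.5],[0,0,-1],[0,0,-1.5],[0,0,-2],[0,0,-2],[0,0,-2],[0,0,-2],[0,0,-2],[0,0,-1.5],[0,0,-0.5]]' --dr '[[0,0,0],[0,0,0],[0,0,0],[0,0,0],[0,0,0],[0,0,0],[0,0,0],[0,0,0],[0,0,0],[0,0,0]]'

```text
t: 19.6
tool_pos: [421.3, 201.7, 308.5]
eef_rot: [150.0, -0.1, 95.8]
contact_force: [0.7, -0.9, 0.4]
gripper_width: 34.1
gripper_force: 0.0
```

```bash
cat > fin.py <<'E'
from look import *
from goal import *
ims=[]
for c,r in(("scene",(80,480,90,360)),("side",(150,290,80,230))):
    p=env.read_camera(c);x0,x1,y0,y1=r;im=p["frame"][y0:y1,x0:x1,::-1]
    if c=="scene":im=p["frame"][100:230,330:460,::-1]
    ims.append(cv2.resize(im,(400,430),interpolation=2)); cv2.imwrite(f"pics/f_{c}.png",p["frame"][:,:,::-1])
    a=cv2.imread("pics/"+("s0" if c=="scene" else "d0")+".png").astype(int);d=abs(a-p["frame"][:,:,::-1].astype(int)).max(2)>60
    n,l,st,ct=cv2.connectedComponentsWithStats(d.astype(np.uint8));print(c,[s.tolist() for s in st[1:] if s[4]>40])
cv2.imwrite("pics/fin.png",np.hstack(ims))
E
python3 fin.py
```

```text
scene [[265, 0, 20, 43, 471], [334, 0, 106, 37, 1203], [331, 15, 8, 31, 137], [82, 111, 8, 18, 56], [367, 112, 82, 86, 5833], [99, 144, 82, 57, 3313], [279, 177, 16, 12, 88], [86, 206, 16, 9, 95]]
side [[64, 0, 94, 72, 3091], [0, 11, 64, 223, 7237], [183, 107, 7, 10, 51], [190, 118, 51, 59, 496], [225, 198, 18, 28, 225], [220, 224, 33, 20, 209], [207, 257, 31, 32, 475], [307, 263, 63, 141, 3833], [118, 276, 98, 144, 7178], [0, 309, 117, 93, 5335], [70, 373, 63, 47, 1556], [0, 396, 69, 24, 772], [354, 413, 12, 7, 53]]
```

View pics/fin.png

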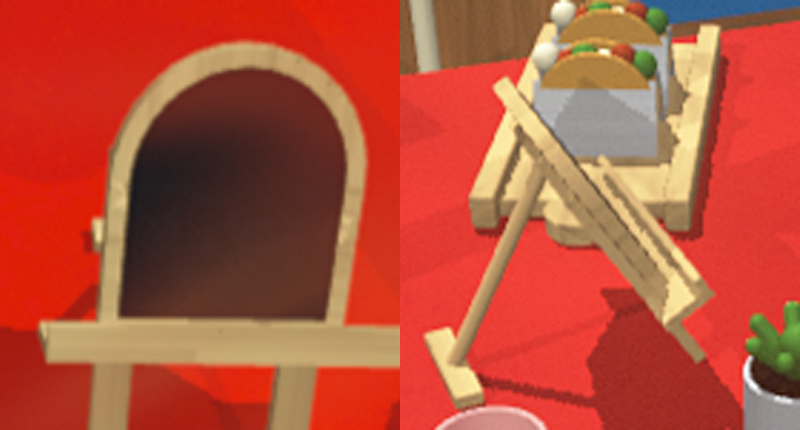

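The board leans flat and centred on the easel. The other image differences I take to be the arm and its shadows.

```bash
python3 -c "
from bench import env
print(env.job_done())"
```

```text
the job is handed in; nothing more can be done
None
```

The round-topped board stands rounded end up on the easel, its foot behind the lip, centred and leaning flat against the frame; the square board is still in the rack, nothing else appears disturbed, and the job was handed in at about 20 s.

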